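Complete the berry trays with the matching round pots

TASK

Take the three round berry pots off the blue belt and complete the cardboard trays: stand each pot upright on the floor of the empty compartment of the tray that already holds a pot of its own size. Keep the pots upright and set them down rather than dropping them, and leave the rectangular punnets where they are on the belt.

Things in the scene. Friction and masses are not known exactly. Their poses are not given: they have to be found in the camera images.
- pot_small: the small loose round pot standing on the blue belt (belt top 60 mm above the table): closed clear plastic cylinder full of dark berries, white lid, 40 mm in diameter, 40 mm high with lid, straight-sided. Rigid, 35 g nominal. Origin: centre of its underside, z up.
- pot_medium: the medium loose round pot standing on the blue belt (belt top 60 mm above the table): closed clear plastic cylinder full of dark berries, white lid, 50 mm in diameter, 55 mm high with lid, straight-sided. Rigid, 70 g nominal. Origin: centre of its underside, z up.
- pot_large: the large loose round pot standing on the blue belt (belt top 60 mm above the table): closed clear plastic cylinder full of dark berries, white lid, 60 mm in diameter, 72 mm high with lid, straight-sided. Rigid, 130 g nominal. Origin: centre of its underside, z up.
- tray_small: cardboard tray for small pots, fixed on the table: two compartments in a row, each 60 x 60 mm inside, walls 4 mm thick, tops 16 mm above the table, floor 4 mm thick. One is empty; the other holds a fixed small pot (40 mm diameter, 40 mm high), centred 64 mm along the tray's +x. Origin: centre of the empty compartment at table level, 4 mm below its floor; x along the row, z up.
- tray_medium: cardboard tray for medium pots, fixed on the table: two compartments in a row, each 70 x 70 mm inside, walls 4 mm thick, tops 16 mm above the table, floor 4 mm thick. One is empty; the other holds a fixed medium pot (50 mm diameter, 55 mm high), centred 74 mm along the tray's +x. Origin: centre of the empty compartment at table level, 4 mm below its floor; x along the row, z up.
- tray_large: cardboard tray for large pots, fixed on the table: two compartments in a row, each 80 x 80 mm inside, walls 4 mm thick, tops 16 mm above the table, floor 4 mm thick. One is empty; the other holds a fixed large pot (60 mm diameter, 72 mm high), centred 84 mm along the tray's +x. Origin: centre of the empty compartment at table level, 4 mm below its floor; x along the row, z up.
- punnet_a: a rectangular lidded berry punnet on the belt, clear with white lid, 76 x 60 mm (x, y) and 36 mm high, loose; not part of the job. Origin: centre of its underside. The two punnets are alike.
- punnet_b: a rectangular lidded berry punnet on the belt, clear with white lid, 76 x 60 mm (x, y) and 36 mm high, loose; not part of the job. Origin: centre of its underside. The two punnets are alike.
There are look-alikes about, which are no part of the job. Leave any orange or pink look-alike of the pot_small alone.

How it is judged:
By the outcome, as a careful person would: the job done as asked, in the order asked, and still so for the second after the job is handed in, with the robot touching nothing.
It also fails if it takes over 88 s, if anything falls off the work surface, if the arm or the gripper's body presses on something with over 40 N, if the wrist force passes 120 N, or if a joint passes its speed limit or range.

ROBOT

A 6-joint arm with a two-finger parallel gripper is mounted at the origin on the work surface. World frame = base frame: x ahead of the robot, y to its left, z up, the work surface at z = 0. Lengths are in m, angles in rad, forces in N, time in s.
With the tool pointing down it reaches from about 0.3 to 0.775 m from the base axis. Payload 14.6 kg.
Tool frame: the origin (TCP) lies midway between the tips of the shut fingers; the grasp point (between the pads) lies 19 mm behind it; z points along the fingers, y is the line along which they close (so a half turn about z gives the same grasp; the last joint's range is limited). The gripper opens to 85 mm and grips with 20 to 120 N. Pads are 22 mm wide; open, the fingers measure 114 mm over their backs; the gripper's body (76 mm by 85 mm) begins 54 mm behind the grasp point. The pads swing forward as they close: fully open they stand 13 mm farther back than shut.
Start: joints at [-1.274, 0.3, 1.521, -0, 1.321, -0.067], TCP at [0.196, -0.514, 0.231] pointing down, gripper open.
Joint ranges: [-3.03, 3.03], [-0.79, 2.21], [0.23, 2.52], [-1.04, 4.18], [0, 3.07], [-2.55, 2.55]. Speed limits (rad/s): [2.22, 2.22, 2.57, 3.14, 3.14, 3.14].

INTERFACE

Orientations are given as a unit quaternion [w, x, y, z].
In Python, from plant import * gives the robot as it stands. The module is installed in compiled form; this text tells all that it offers.
- The arm moves only by the tool move_arm, never from a script. Its argument "motion" is a list that holds one entry, the list of rows, each a list of 6 numbers: the shift along the world's x, y, z in mm, then the turn, a rotation vector about the world's x, y, z in rad. In form: [[[dx, dy, dz, ax, ay, az], ...]]. A call has 1 to 5 rows; each row shifts and turns the commanded pose from where the row before left it; what a row does not reach is not made up. A row lasts 1/12 s, in which the tool goes at most 41.7 mm and 7.16 degrees, less where a joint would pass 70% of its speed; a pose out of reach is approached as far as the arm can. A call is refused whole if a number of a shift passes 41.7 or a number of a turn 0.125, either way. A call with a gripper value outside its range is refused whole. "jaw" is the opening, from -1 (shut) to 1 (fully open), set as the call begins (left out, the last holds). The fingers move at their own pace and stop on an object; the grip force is fixed at half the most. Time passes only in rows, so rows that do not move let the fingers close. It gives the time, the measured TCP pose, the force, the opening and the grip force at its end, in the units of the state.
- get_state(): the state, without advancing time (a new reading comes with each control period).
- camera(name): name is "scene" or "top"; returns the picture (480x640x3 uint8, blue, green, red); there is no depth.
- get_calibration(name): a dict with "mtx" (3x3 intrinsics, pixels), "k1" (the pictures are not rectified: a ray, as slopes to the right and down, at radius r is drawn at 1 + k1 r^2 times it, then the intrinsics apply), "R" (3x3) and "t" (3): a world point X has camera coordinates R X + t. Camera axes: x right, y down, z forward; pixel columns grow to the right and rows downward; lengths in m; the calibration is good to about 2 mm. A picture is of the moment at which its call begins. get_calibration takes no time and is no camera call.
- close_job(): hands the job in; it is judged then, once.
The state is a dict: "time": time; "q": joint angles; "joint_vel": joint speeds; "effort": joint torques, N m; "tcp_pos": TCP position; "tcp_rot": TCP orientation; "force": force on the tool from outside, world axes, zero at the start; "moment": the same for the moment, N m; "width": finger opening in m; "grip_force": force on a finger pad.
Only numpy, scipy, OpenCV 4.12 (cv2) and the standard library are available. Lean on these libraries where they do the work, as an engineer would, in place of code of your own. Each camera call takes 0.05 s, during which the arm holds its last target. There are 200 camera calls.

## Working session

There is one attempt and no reset: what is moved stays moved. The work goes in short steps, Python scripts to look and compute and a tool call to move; the robot and the scene stay as the last step left them, time stands still between calls to the robot, and variables do not carry over. Pictures are saved under pics/ and viewed, at most 14 in all, crops included, and the job is handed in when it is done.

Besides the shell and the picture viewer there is one more tool, called after "Emit:" as name(argument=value, ...) on one line, values as JSON. move_arm: Moves the arm, as the interface text tells. Its arguments: {"type":"object","properties":{"motion":{"type":"array","items":{"type":"array","items":{"type":"array","items":{"type":"number"}}}},"jaw":{"type":"number"}},"required":["motion"]}

```bash
mkdir -p pics
python3 - <<'E'
from plant import *
import cv2
for n in("scene","top"):
    cv2.imwrite(f"pics/{n}0.png",camera(n)); c=get_calibration(n); print(n,c)
s=get_state();print(s["time"],s["tcp_pos"],s["tcp_rot"],s["width"])
E
```

```text
scene {'mtx': array([[573.84352365,   0.        , 318.63580975],
       [  0.        , 573.84352365, 239.03980888],
       [  0.        ,   0.        ,   1.        ]]), 'k1': -0.09609442849437523, 'R': array([[-0.80761463,  0.58958144, -0.0123423 ],
       [ 0.46027302,  0.61712649, -0.63820345],
       [-0.36865615, -0.52110326, -0.76976882]]), 't': array([ 0.32688335, -0.19525633,  1.49014497])}
top {'mtx': array([[439.15057797,   0.        , 321.02952518],
       [  0.        , 439.15057797, 247.16177693],
       [  0.        ,   0.        ,   1.        ]]), 'k1': 0.005200119764496647, 'R': array([[ 0.00869308, -0.99992429, -0.0087085 ],
       [-0.98962866, -0.00735414, -0.14346092],
       [ 0.14338602,  0.0098653 , -0.98961767]]), 't': array([0.05568599, 0.45785041, 1.10532854])}
0.1 [ 0.19564152 -0.51381149  0.23077225] [-5.23485947e-04  9.83499910e-01  1.80907848e-01 -6.61898841e-05] 0.08558107677710579
```

View pics/top0.png

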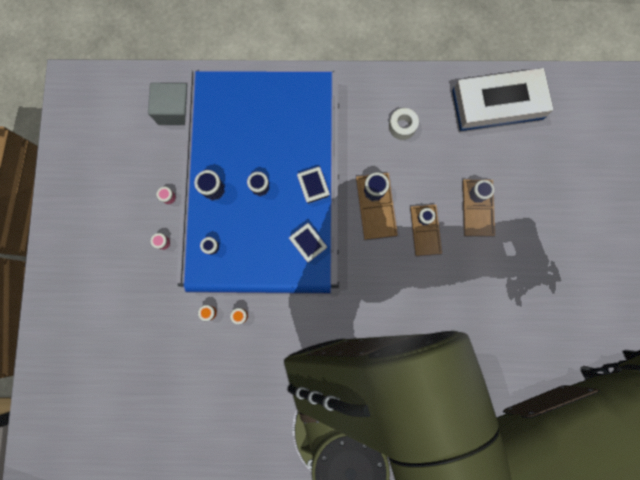

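View pics/scene0.png

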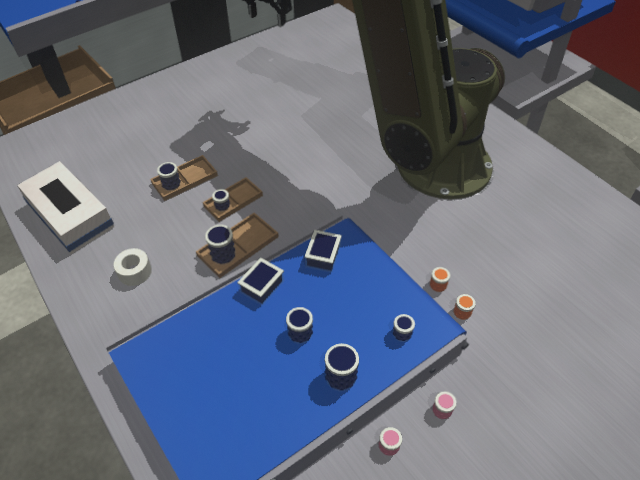

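The top view shows loose dark pots on the belt: large (208,183), medium (258,182), small (209,245). The punnets are at (313,185) and (308,242). The trays hold large (377,185), small (428,216) and medium (484,190) pots. The pink (165,195; 159,241) and orange (206,313; 238,316) look-alikes stand off the belt on the table. Only the dark pot at (209,245) fits pot_small: it has dark berries, a white lid and stands on the belt.

```bash
cat > h.py <<'E'
import numpy as np, cv2
from plant import *
def ray(n,p):
    c=get_calibration(n);K=c["mtx"];d=np.array([(p[0]-K[0,2])/K[0,0],(p[1]-K[1,2])/K[1,1]])
    u=d.copy()
    for _ in range(20): u=d/(1+c["k1"]*(u@u))
    R=c["R"]; return -R.T@c["t"], R.T@np.array([u[0],u[1],1])
def plane(n,p,z):
    o,v=ray(n,p); return o+v*(z-o[2])/v[2]
def tri(p,q):
    A=[];b=[]
    for n,x in(("top",p),("scene",q)):
        o,v=ray(n,x);v/=np.linalg.norm(v);M=np.eye(3)-np.outer(v,v);A.append(M);b.append(M@o)
    return np.linalg.lstsq(np.vstack(A),np.hstack(b),rcond=None)[0]
def ring(im,p,r=17):
    """inner dark disc of the lid near p, and its ellipse (subpixel by upscaling)"""
    s=8;x0,y0=int(p[0])-r,int(p[1])-r
    g=cv2.cvtColor(im[y0:y0+2*r+1,x0:x0+2*r+1],cv2.COLOR_BGR2HSV)
    g=cv2.resize(g,None,fx=s,fy=s,interpolation=cv2.INTER_LINEAR)
    w=((g[...,1]<70)&(g[...,2]>165)).astype(np.uint8)
    cs,h=cv2.findContours(w,cv2.RETR_CCOMP,cv2.CHAIN_APPROX_NONE)
    best=None
    for c,hh in zip(cs,h[0]):
        if hh[3]>=0 and len(c)>30 and (best is None or cv2.contourArea(c)>cv2.contourArea(best)): best=c
    if best is None: return None
    (cx,cy),ax,an=cv2.fitEllipse(best); return np.array([(cx+.5)/s-.5+x0,(cy+.5)/s-.5+y0]),np.array(ax)/s
T={"L":(208,183),"M":(258,182),"S":(209,245),"tL":(377,184),"tS":(428,216),"tM":(484,190)}
S={"L":(342,361),"M":(299,322),"S":(404,325),"tL":(219,236),"tS":(221,198),"tM":(168,172)}
Z={"L":.132,"M":.115,"S":.1,"tL":.076,"tS":.044,"tM":.059}
E
python3 - <<'E'
from h import *
a=cv2.imread("pics/top0.png");b=cv2.imread("pics/scene0.png")
for k in T:
    p=ring(a,T[k]);q=ring(b,S[k],22)
    print(k,p,q)
    if p:print("  top",plane("top",p[0],Z[k]).round(4))
    if q:print("  scn",plane("scene",q[0],Z[k]).round(4))
    if p and q:print("  tri",tri(p[0],q[0]).round(4))
h=cv2.cvtColor(a,cv2.COLOR_BGR2HSV)
m=((h[...,0]>5)&(h[...,0]<22)&(h[...,1]>75)).astype(np.uint8);m[:,:345]=0;m[:160]=0;m[270:]=0
m=cv2.morphologyEx(m,cv2.MORPH_CLOSE,np.ones((3,3)))
for c in cv2.findContours(m,0,2)[0]:
    if cv2.contourArea(c)<200: continue
    r=cv2.boxPoints(cv2.minAreaRect(c)); print("tray",[plane("top",x,.016)[:2].round(4).tolist() for x in r])
    cv2.polylines(a,[r.astype(int)],1,(0,255,0),1)
c1=cv2.resize(a[150:270,150:350],None,fx=4,fy=4,interpolation=2)[:, :800]
cv2.imwrite("pics/c1.png",c1);cv2.imwrite("pics/c2.png",cv2.resize(a[160:265,345:510],None,fx=4.8,fy=4.8,interpolation=2))
E
```

```text
L (array([206.32106113, 181.66030502]), array([20.04467773, 21.01548386])) (array([341.48446655, 358.02978516]), array([25.43210983, 28.28862762]))
  top [0.6013 0.3376 0.132 ]
  scn [0.6011 0.3388 0.132 ]
  tri [0.6012 0.3382 0.1313]
M (array([256.90692329, 181.08261299]), array([16.10531235, 16.49610519])) (array([298.89914894, 317.75297737]), array([18.15345001, 21.08971596]))
  top [0.6087 0.2178 0.115 ]
  scn [0.608  0.2187 0.115 ]
  tri [0.6083 0.2182 0.1148]
S (array([207.80144501, 244.85422897]), array([11.93829632, 12.51973534])) (array([403.96009445, 322.35587311]), array([13.26820564, 15.61855984]))
  top [0.4514 0.3357 0.1   ]
  scn [0.4509 0.3367 0.1   ]
  tri [0.4511 0.3362 0.0996]
tL None None
tS None (array([219.79999352, 194.58438873]), array([ 9.23468685, 12.13331032]))
  scn [ 0.5408 -0.2138  0.044 ]
tM None (array([166.52971077, 168.23353195]), array([11.32077026, 16.01336861]))
  scn [ 0.6074 -0.3596  0.059 ]
tray [[0.5719, -0.1769], [0.5797, -0.2452], [0.4473, -0.255], [0.4397, -0.1878]]
tray [[0.6447, -0.3188], [0.6476, -0.3966], [0.4989, -0.394], [0.496, -0.3176]]
tray [[0.6533, -0.0319], [0.6663, -0.1204], [0.4941, -0.1408], [0.4815, -0.0541]]
```

View pics/c1.png

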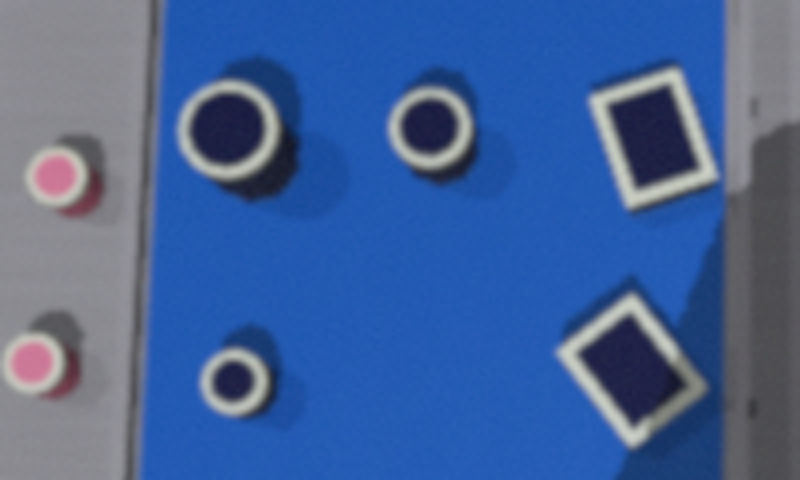

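View pics/c2.png

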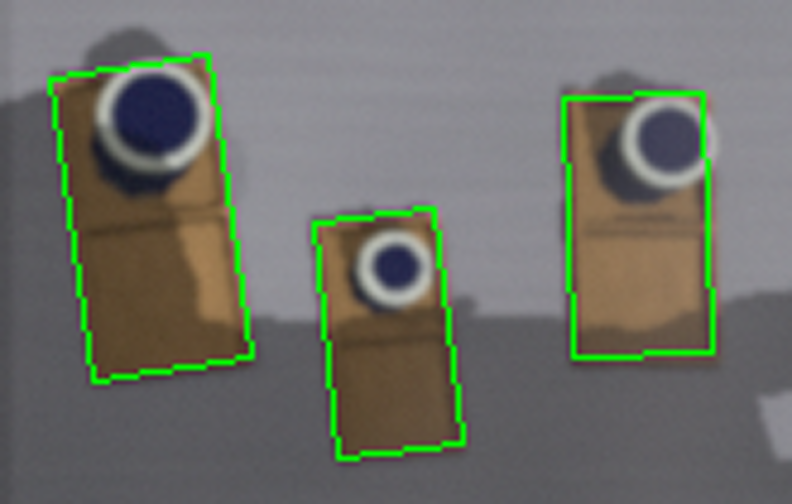

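Crops confirm the targets. The dark-content pot at crop (235,381) is the small one, since the only others of its size are pink, on the table. Lid heights triangulate to within 1 mm, and the tray outlines match 132x68 and 172x88 (the medium tray is slightly clipped). I'll start moving to the small pot, above everything on the way.

Emit:
move_arm(motion=[[[18,32,-1.2,0,0,-0.0114],[18,32,-1.2,0,0,-0.0114],[18,32,-1.2,0,0,-0.0114],[18,32,-1.2,0,0,-0.0114],[18,32,-1.2,0,0,-0.0114]]], jaw=1)

```text
time: 0.52
tcp_pos: [0.286, -0.3523, 0.2249]
tcp_rot: [-0.0, 0.988, 0.152, -0.0]
force: [0.0, -0.7, 1.1]
width: 0.0857
grip_force: 0.0
```

Emit:
move_arm(motion=[[[18,32,-1.2,0,0,-0.0114],[18,32,-1.2,0,0,-0.0114],[18,32,-1.2,0,0,-0.0114],[18,32,-1.2,0,0,-0.0114],[18,32,-1.2,0,0,-0.0114]]])

```text
time: 0.93
tcp_pos: [0.3761, -0.1923, 0.2192]
tcp_rot: [-0.0, 0.992, 0.124, 0.0]
force: [-0.2, -0.6, -0.2]
width: 0.0854
grip_force: 0.0
```

Emit:
move_arm(motion=[[[5,35,-1.2,0,0,-0.0114],[5,35,-1.2,0,0,-0.0114],[5,35,-1.2,0,0,-0.0114],[5,35,-1.2,0,0,-0.0114],[5,35,-1.2,0,0,-0.0114]]])

```text
time: 1.35
tcp_pos: [0.4004, -0.0173, 0.2132]
tcp_rot: [-0.0, 0.995, 0.096, -0.0]
force: [0.5, 0.0, -1.0]
width: 0.0855
grip_force: 0.0
```

Emit:
move_arm(motion=[[[5,35,-1.2,0,0,-0.0114],[5,35,-1.2,0,0,-0.0114],[5,35,-1.2,0,0,-0.0114],[5,35,-1.2,0,0,-0.0114],[5,35,-1.2,0,0,-0.0114]]])

```text
time: 1.77
tcp_pos: [0.4254, 0.1579, 0.2071]
tcp_rot: [0.0, 0.998, 0.068, -0.0]
force: [0.8, -0.2, 0.5]
width: 0.0856
grip_force: 0.0
```

Emit:
move_arm(motion=[[[5,35,-1.2,0,0,-0.0114],[5,35,-1.2,0,0,-0.0114],[5,35,-1.2,0,0,-0.0114],[5,35,-1.2,0,0,-0.0114],[5,38,-1.2,0,0,-0.0114]]])

```text
time: 2.18
tcp_pos: [0.4505, 0.3356, 0.2009]
tcp_rot: [0.0, 0.999, 0.039, -0.0]
force: [-0.3, -0.8, 0.6]
width: 0.0849
grip_force: 0.0
```

Emit:
move_arm(motion=[[[0,0,-20,0,0,0],[0,0,-20,0,0,0],[0,0,-20,0,0,0],[0,0,-10,0,0,0],[0,0,0,0,0,0]]])

```text
time: 2.6
tcp_pos: [0.4498, 0.3334, 0.129]
tcp_rot: [0.001, 0.999, 0.039, -0.002]
force: [0.3, 0.1, -0.2]
width: 0.0853
grip_force: 0.0
```

Run:
```python
from h import *
a=camera("top");b=camera("scene")
cv2.imwrite("pics/top1.png",a);cv2.imwrite("pics/s1.png",b)
s=get_state();print(s["time"],s["tcp_pos"],s["q"])
cv2.imwrite("pics/j1.png",np.hstack([cv2.resize(a[130:330,130:330],(400,400)),cv2.resize(b[230:430,250:450],(400,400))]))
c=a.copy()
for k in("tL","tS","tM"):
    p=ring(a,T[k]);print(k,p and plane("top",p[0],Z[k]).round(4))
for k in("L","M"):
    p=ring(b,S[k],22);print(k,p and plane("scene",p[0],Z[k]).round(4))
h=cv2.cvtColor(a,cv2.COLOR_BGR2HSV)
m=((h[...,0]>5)&(h[...,0]<22)&(h[...,1]>70)).astype(np.uint8);m[:,:345]=0;m[:160]=0;m[270:]=0
m=cv2.morphologyEx(m,cv2.MORPH_CLOSE,np.ones((3,3)))
for q in cv2.findContours(m,0,2)[0]:
    if cv2.contourArea(q)<200: continue
    r=cv2.boxPoints(cv2.minAreaRect(q)); print("tray",[plane("top",x,.016)[:2].round(4).tolist() for x in r])
```

```text
2.7 [0.45095632 0.33401743 0.13187944] [5.72247398e-01 4.24104985e-01 1.59581979e+00 3.14206767e-06
 1.12138748e+00 2.06446940e+00]
tL [ 0.616  -0.0815  0.076 ]
tS None
tM NoneTraceback (most recent call last):
  File "<stdin>", line 10, in <module>
  File "h.py", line 23, in ring
    for c,hh in zip(cs,h[0]):
                       ~^^^
TypeError: 'NoneType' object is not subscriptable
```

View pics/j1.png

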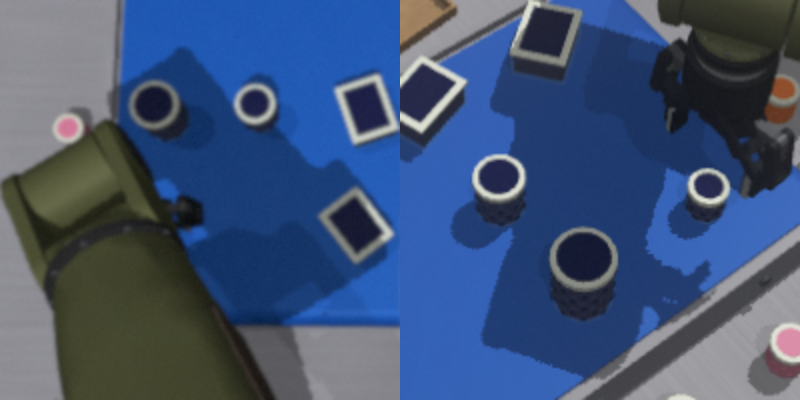

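The right half shows the small pot at (707,190) below the open fingers. The other pots have not moved, so the belt is still. Next: descend and grip.

Emit:
move_arm(motion=[[[0,1,-15,0,0,0],[0,1,-15,0,0,0],[0,0,-15,0,0,0],[0,0,-8,0,0,0],[0,0,0,0,0,0]]])

```text
time: 3.12
tcp_pos: [0.4506, 0.3358, 0.0778]
tcp_rot: [0.0, 0.999, 0.039, -0.0]
force: [0.2, 0.3, 0.9]
width: 0.0854
grip_force: 0.0
```

Emit:
move_arm(motion=[[[0,0,0,0,0,0],[0,0,0,0,0,0],[0,0,0,0,0,0],[0,0,0,0,0,0],[0,0,0,0,0,0]]], jaw=-1)

```text
time: 3.53
tcp_pos: [0.4512, 0.3363, 0.0795]
tcp_rot: [-0.001, 0.999, 0.039, 0.001]
force: [-0.0, -0.3, 6.5]
width: 0.0379
grip_force: 60.2
```

Emit:
move_arm(motion=[[[0,0,0,0,0,0],[0,0,0,0,0,0],[0,0,0,0,0,0],[0,0,0,0,0,0],[0,0,0,0,0,0]]])

```text
time: 3.95
tcp_pos: [0.4512, 0.3363, 0.0795]
tcp_rot: [-0.0, 0.999, 0.039, 0.001]
force: [-0.6, -1.3, 6.6]
width: 0.0378
grip_force: 60.2
```

Emit:
move_arm(motion=[[[0,0,8,0,0,0],[0,0,22,0,0,0],[0,0,30,0,0,0],[0,0,25,0,0,0],[0,0,15,0,0,0]]])

```text
time: 4.37
tcp_pos: [0.4512, 0.3364, 0.182]
tcp_rot: [-0.001, 0.999, 0.039, 0.002]
force: [-0.1, -0.9, -0.7]
width: 0.0384
grip_force: 60.2
```

Emit:
move_arm(motion=[[[1.7,-17,0,0,0,0],[1.7,-34,0,0,0,0],[1.7,-34,0,0,0,0],[1.7,-34,0,0,0,0],[1.7,-34,0,0,0,0]]])

```text
time: 4.78
tcp_pos: [0.459, 0.1816, 0.1791]
tcp_rot: [-0.0, 0.999, 0.04, 0.0]
force: [1.3, -0.6, -0.3]
width: 0.0386
grip_force: 60.3
```

Emit:
move_arm(motion=[[[1.7,-34,0,0,0,0],[1.7,-34,0,0,0,0],[1.7,-34,0,0,0,0],[1.7,-34,0,0,0,0],[1.7,-34,0,0,0,0]]])

```text
time: 5.2
tcp_pos: [0.4675, 0.0114, 0.1791]
tcp_rot: [0.0, 0.999, 0.039, 0.0]
force: [0.3, 0.8, 0.2]
width: 0.0381
grip_force: 60.3
```

Emit:
move_arm(motion=[[[1.7,-34,0,0,0,0],[1.7,-34,0,0,0,0],[1.7,-34,0,0,0,0],[1.7,-34,0,0,0,0],[1.7,-34,0,0,0,0]]])

```text
time: 5.62
tcp_pos: [0.476, -0.1587, 0.1791]
tcp_rot: [0.0, 0.999, 0.039, 0.0]
force: [-0.1, 1.3, -0.0]
width: 0.0381
grip_force: 60.3
```

Emit:
move_arm(motion=[[[1.7,-30,0,0,0,0],[0,-20,0,0,0,0],[0,-10,0,0,0,0],[0,0,-10,0,0,0],[0,0,-20,0,0,0]]])

```text
time: 6.03
tcp_pos: [0.4787, -0.2169, 0.1495]
tcp_rot: [0.001, 0.999, 0.039, 0.002]
force: [0.7, -0.6, -0.5]
width: 0.0379
grip_force: 60.3
```

Emit:
move_arm(motion=[[[0,0,-25,0,0,0],[0,0,-25,0,0,0],[0,0,-25,0,0,0],[0,0,-12,0,0,0],[0,0,0,0,0,0]]])

```text
time: 6.45
tcp_pos: [0.4768, -0.2153, 0.0588]
tcp_rot: [-0.001, 0.999, 0.04, -0.002]
force: [-0.3, -0.5, 0.6]
width: 0.0377
grip_force: 60.3
```

Run:
```python
from h import *
b=camera("scene");a=camera("top");s=get_state();print(s["time"],s["tcp_pos"],s["force"])
cv2.imwrite("pics/s2.png",np.hstack([cv2.resize(b[130:280,130:280],(400,400)),cv2.resize(a[150:300,340:490],(400,400))]))
```

```text
6.55 [ 0.47827608 -0.2164958   0.0619536 ] [-0.15179512  0.0901772  -0.43113853]
```

View pics/s2.png

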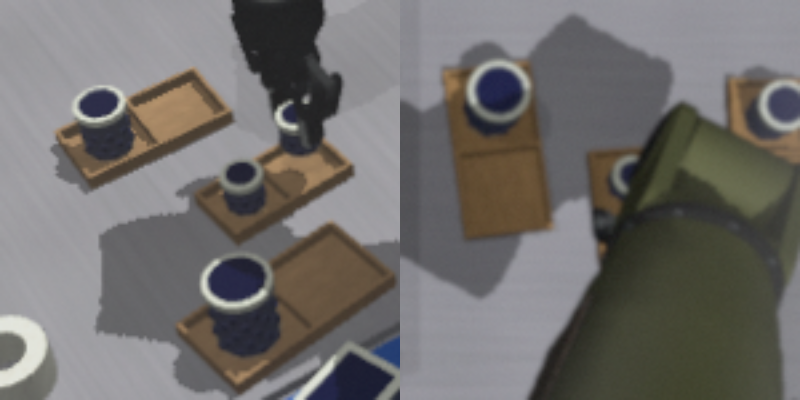

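The left half shows the held small pot at (298,125) above the small tray's empty compartment, upright. I'll lower it to TCP z ≈ 24 mm and watch the force.

Emit:
move_arm(motion=[[[0,-2,-15,0,0,0],[0,0,-12,0,0,0],[0,0,-6,0,0,0],[0,0,-2,0,0,0],[0,0,0,0,0,0]]])

```text
time: 6.97
tcp_pos: [0.4779, -0.2189, 0.0263]
tcp_rot: [-0.0, 0.999, 0.039, -0.0]
force: [0.4, 0.6, -0.6]
width: 0.038
grip_force: 60.3
```

Emit:
move_arm(motion=[[[0,0,-1,0,0,0],[0,0,-1,0,0,0],[0,0,0,0,0,0],[0,0,0,0,0,0]]])

```text
time: 7.3
tcp_pos: [0.478, -0.2191, 0.0245]
tcp_rot: [0.0, 0.999, 0.039, 0.0]
force: [-0.3, 0.6, -0.5]
width: 0.0383
grip_force: 60.3
```

Emit:
move_arm(motion=[[[0,0,-1,0,0,0],[0,0,0,0,0,0],[0,0,0,0,0,0]]])

```text
time: 7.55
tcp_pos: [0.4781, -0.2191, 0.0235]
tcp_rot: [0.0, 0.999, 0.039, 0.0]
force: [-0.0, 0.2, 2.6]
width: 0.0384
grip_force: 60.6
```

Emit:
move_arm(motion=[[[0,0,-1,0,0,0],[0,0,0,0,0,0],[0,0,0,0,0,0]]])

```text
time: 7.8
tcp_pos: [0.4781, -0.2191, 0.0235]
tcp_rot: [0.0, 0.999, 0.039, 0.0]
force: [-6.4, 3.1, 17.6]
width: 0.0382
grip_force: 62.2
```

Contact confirmed (2.6 N, then 17.6 N). I'll ease up 1 mm, release and rise.

Emit:
move_arm(motion=[[[0,0,1,0,0,0],[0,0,0,0,0,0]]])

```text
time: 7.97
tcp_pos: [0.478, -0.2191, 0.0235]
tcp_rot: [0.0, 0.999, 0.039, 0.0]
force: [-0.9, 0.3, 7.4]
width: 0.038
grip_force: 60.6
```

Emit:
move_arm(motion=[[[0,0,0,0,0,0],[0,0,0,0,0,0],[0,0,0,0,0,0],[0,0,0,0,0,0],[0,0,0,0,0,0]]], jaw=1)

```text
time: 8.38
tcp_pos: [0.4778, -0.219, 0.0231]
tcp_rot: [-0.0, 0.999, 0.039, -0.0]
force: [-0.1, 0.2, -0.3]
width: 0.0856
grip_force: 0.0
```

Emit:
move_arm(motion=[[[0,0,15,0,0,0],[0,0,30,0,0,0],[0,0,38,0,0,0],[0,0,38,0,0,0],[0,0,30,0,0,0]]])

```text
time: 8.8
tcp_pos: [0.4781, -0.2191, 0.1771]
tcp_rot: [0.0, 0.999, 0.039, 0.001]
force: [0.4, -0.0, 0.7]
width: 0.0856
grip_force: 0.0
```

Emit:
move_arm(motion=[[[10,34,0,0,0,0],[10,34,0,0,0,0],[10,34,0,0,0,0],[10,34,0,0,0,0],[10,34,0,0,0,0]]])

```text
time: 9.22
tcp_pos: [0.528, -0.0473, 0.1744]
tcp_rot: [0.0, 0.999, 0.039, 0.0]
force: [1.2, -0.4, -0.1]
width: 0.0854
grip_force: 0.0
```

Run:
```python
from h import *
b=camera("scene");a=camera("top");s=get_state();print(s["time"],s["tcp_pos"])
cv2.imwrite("pics/s3.png",np.hstack([cv2.resize(b[130:280,130:280],(400,400)),cv2.resize(a[150:300,370:520],(400,400))]))
for n,i,k,p in(("scene",b,"M",S["M"]),("top",a,"M",T["M"]),("scene",b,"L",S["L"]),("top",a,"L",T["L"]),("top",a,"tM",T["tM"])):
    try:
        q=ring(i,p,22);print(n,k,plane(n,q[0],Z[k]).round(4))
    except Exception as e:print(n,k,"no")
```

```text
9.3167 [ 0.52862504 -0.04508952  0.17425782]
scene M [0.608  0.2187 0.115 ]
top M [0.6086 0.2178 0.115 ]
scene L [0.6011 0.3389 0.132 ]
top L [0.6013 0.3376 0.132 ]
top tM no
```

View pics/s3.png

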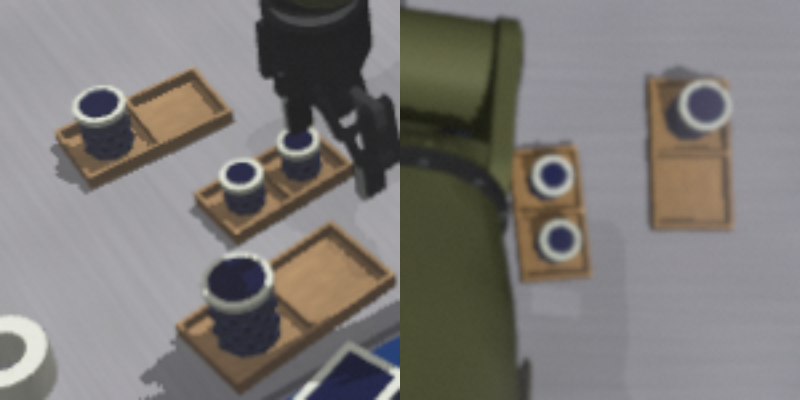

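Small pot stands in its tray next to its twin (crop (298,150) left, (560,240) right). The M and L pots haven't moved. I'll continue to the medium pot and compute the medium tray again from this clean view.

Emit:
move_arm(motion=[[[10,33,0,0,0,0],[10,33,0,0,0,0],[10,33,0,0,0,0],[10,33,0,0,0,0],[10,33,0,0,0,0]]])

```text
time: 9.73
tcp_pos: [0.5781, 0.1171, 0.1742]
tcp_rot: [0.0, 0.999, 0.039, -0.0]
force: [0.5, 0.1, 0.1]
width: 0.0851
grip_force: 0.0
```

Emit:
move_arm(motion=[[[10,33,0,0,0,0],[10,33,0,0,0,0],[10,33,0,0,0,0],[0,0,0,0,0,0],[0,0,0,0,0,0]]])

```text
time: 10.15
tcp_pos: [0.6078, 0.2159, 0.1735]
tcp_rot: [0.0, 0.999, 0.04, -0.0]
force: [-0.3, -0.7, -0.4]
width: 0.085
grip_force: 0.0
```

Run:
```python
from h import *
a=camera("top");s=get_state();print(s["time"],s["tcp_pos"],s["q"][5])
cv2.imwrite("pics/top4.png",a)
h=cv2.cvtColor(a,cv2.COLOR_BGR2HSV)
m=((h[...,0]>5)&(h[...,0]<22)&(h[...,1]>70)).astype(np.uint8);m[:,:345]=0;m[:160]=0;m[270:]=0
m=cv2.morphologyEx(m,cv2.MORPH_CLOSE,np.ones((3,3)))
for q in cv2.findContours(m,0,2)[0]:
    if cv2.contourArea(q)<200: continue
    r=cv2.boxPoints(cv2.minAreaRect(q)); print("tray",[plane("top",x,.016)[:2].round(4).tolist() for x in r])
for p in((464.5,235.5),(494.9,235.9)):print(plane("top",p,.016))
print(plane("top",(479.5,221.2),.004))
```

```text
10.2 [0.6077714  0.21468141 0.1737026 ] 1.7743373790912855
tray [[0.5718, -0.1762], [0.58, -0.2446], [0.4471, -0.2552], [0.439, -0.1879]]
tray [[0.6447, -0.3187], [0.6476, -0.3954], [0.4958, -0.3929], [0.4929, -0.3176]]
tray [[0.6535, -0.0307], [0.667, -0.1186], [0.4937, -0.1403], [0.4807, -0.0542]]
[ 0.49372571 -0.31801566  0.016     ]
[ 0.49322292 -0.39762682  0.016     ]
[ 0.53488038 -0.36325192  0.004     ]
```

Emit:
move_arm(motion=[[[0.5,3,-25,0,0,0],[0,0,-30,0,0,0],[0,0,-22,0,0,0],[0,0,-12,0,0,0],[0,0,-4,0,0,0]]])

```text
time: 10.62
tcp_pos: [0.6077, 0.2165, 0.0794]
tcp_rot: [0.0, 0.999, 0.039, -0.001]
force: [-0.6, 1.0, -0.2]
width: 0.0853
grip_force: 0.0
```

Emit:
move_arm(motion=[[[0,0,0,0,0,0],[0,0,0,0,0,0]]])

```text
time: 10.78
tcp_pos: [0.6091, 0.2177, 0.0827]
tcp_rot: [-0.0, 0.999, 0.039, 0.001]
force: [-0.8, 0.1, 0.3]
width: 0.0855
grip_force: 0.0
```

Emit:
move_arm(motion=[[[0,0,0,0,0,0],[0,0,0,0,0,0],[0,0,0,0,0,0],[0,0,0,0,0,0],[0,0,0,0,0,0]]], jaw=-1)

```text
time: 11.2
tcp_pos: [0.6089, 0.2181, 0.0825]
tcp_rot: [-0.0, 0.999, 0.039, 0.001]
force: [-0.9, -1.7, 5.8]
width: 0.0486
grip_force: 62.0
```

Emit:
move_arm(motion=[[[0,0,0,0,0,0],[0,0,0,0,0,0],[0,0,0,0,0,0]]])

```text
time: 11.45
tcp_pos: [0.6089, 0.2181, 0.0825]
tcp_rot: [-0.0, 0.999, 0.039, 0.001]
force: [-0.5, -0.9, 6.6]
width: 0.0482
grip_force: 62.0
```

Emit:
move_arm(motion=[[[0,0,8,0,0,0],[0,0,22,0,0,0],[0,0,30,0,0,0],[0,0,25,0,0,0],[0,0,15,0,0,0]]])

```text
time: 11.87
tcp_pos: [0.6089, 0.2182, 0.1851]
tcp_rot: [-0.0, 0.999, 0.039, 0.002]
force: [-0.5, 0.0, -0.7]
width: 0.0486
grip_force: 62.1
```

Emit:
move_arm(motion=[[[-4.4,-17,0,0,0,-0.005],[-4.4,-35,0,0,0,-0.005],[-4.4,-35,0,0,0,-0.005],[-4.4,-35,0,0,0,-0.005],[-4.4,-35,0,0,0,-0.005]]])

```text
time: 12.28
tcp_pos: [0.5858, 0.0597, 0.1819]
tcp_rot: [0.0, 1.0, 0.027, 0.0]
force: [1.1, 0.3, -0.8]
width: 0.0488
grip_force: 62.1
```

Emit:
move_arm(motion=[[[-4.4,-35,0,0,0,-0.005],[-4.4,-35,0,0,0,-0.005],[-4.4,-35,0,0,0,-0.005],[-4.4,-35,0,0,0,-0.005],[-4.4,-35,0,0,0,-0.005]]])

```text
time: 12.7
tcp_pos: [0.5639, -0.1156, 0.182]
tcp_rot: [0.0, 1.0, 0.014, 0.0]
force: [-0.0, 0.4, -0.8]
width: 0.0486
grip_force: 62.1
```

Emit:
move_arm(motion=[[[-4.4,-35,0,0,0,-0.005],[-4.4,-35,0,0,0,-0.005],[-4.4,-35,0,0,0,-0.005],[-4.4,-35,0,0,0,-0.005],[-4.4,-35,0,0,0,-0.005]]])

```text
time: 13.12
tcp_pos: [0.5419, -0.2906, 0.1819]
tcp_rot: [0.0, 1.0, 0.002, 0.0]
force: [0.8, -0.1, -0.8]
width: 0.0488
grip_force: 62.1
```

Emit:
move_arm(motion=[[[-4.4,-35,0,0,0,-0.005],[-4.4,-22,0,0,0,-0.005],[0,-11,0,0,0,0],[0,0,0,0,0,0],[0,0,0,0,0,0]]])

```text
time: 13.53
tcp_pos: [0.5337, -0.3565, 0.1813]
tcp_rot: [-0.0, 1.0, -0.003, -0.0]
force: [-0.3, 0.5, 0.1]
width: 0.0487
grip_force: 62.1
```

Now lower to just above contact (expected at TCP z ≈ 26.5 mm).

Emit:
move_arm(motion=[[[0,-1,-20,0,0,0],[0,0,-30,0,0,0],[0,0,-30,0,0,0],[0,0,-25,0,0,0],[0,0,-20,0,0,0]]])

```text
time: 13.95
tcp_pos: [0.5337, -0.3557, 0.0544]
tcp_rot: [-0.001, 1.0, -0.002, -0.001]
force: [0.1, -1.0, -0.6]
width: 0.0484
grip_force: 62.1
```

Emit:
move_arm(motion=[[[0,0,-13,0,0,0],[0,0,-8,0,0,0],[0,0,-4,0,0,0],[0,0,0,0,0,0],[0,0,0,0,0,0]]])

```text
time: 14.37
tcp_pos: [0.5342, -0.3581, 0.0324]
tcp_rot: [0.0, 1.0, -0.003, 0.001]
force: [0.4, -0.4, -0.2]
width: 0.0486
grip_force: 62.1
```

Run:
```python
from h import *
b=camera("scene");s=get_state();print(s["time"],s["tcp_pos"],s["force"])
cv2.imwrite("pics/s5.png",cv2.resize(b[110:260,110:260],(500,500)))
```

```text
14.4167 [ 0.53419431 -0.35822019  0.03260705] [ 0.01720075 -0.42017641 -0.55907582]
```

View pics/s5.png

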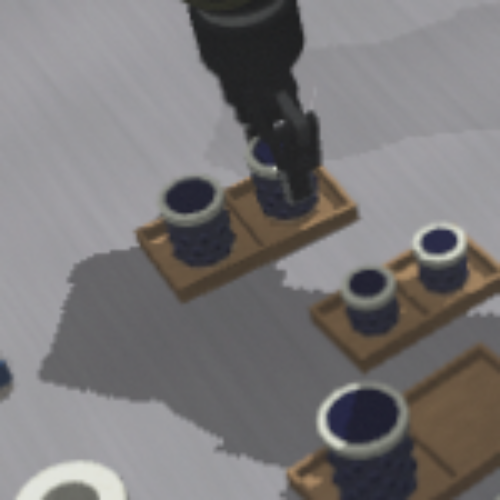

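The medium pot (285,185) is upright inside the empty medium compartment, just above the floor.

Emit:
move_arm(motion=[[[0,0,-3,0,0,0],[0,0,-1.5,0,0,0],[0,0,0,0,0,0],[0,0,0,0,0,0]]])

```text
time: 14.75
tcp_pos: [0.5336, -0.358, 0.0268]
tcp_rot: [-0.0, 1.0, -0.003, 0.0]
force: [-0.3, 0.1, -0.9]
width: 0.0487
grip_force: 62.1
```

Emit:
move_arm(motion=[[[0,0,-1,0,0,0],[0,0,0,0,0,0],[0,0,0,0,0,0]]])

```text
time: 15.0
tcp_pos: [0.5338, -0.3582, 0.0265]
tcp_rot: [0.0, 1.0, -0.003, 0.0]
force: [-1.9, 0.4, 4.5]
width: 0.0484
grip_force: 62.5
```

Emit:
move_arm(motion=[[[0,0,-0.7,0,0,0],[0,0,0,0,0,0],[0,0,0,0,0,0]]])

```text
time: 15.25
tcp_pos: [0.5339, -0.3583, 0.0265]
tcp_rot: [0.0, 1.0, -0.003, 0.001]
force: [-4.1, 3.0, 11.5]
width: 0.0486
grip_force: 63.2
```

Emit:
move_arm(motion=[[[0,0,0.7,0,0,0],[0,0,0,0,0,0]]])

```text
time: 15.42
tcp_pos: [0.5338, -0.3582, 0.0265]
tcp_rot: [0.0, 1.0, -0.003, 0.0]
force: [-1.6, 0.9, 6.3]
width: 0.0488
grip_force: 62.1
```

Emit:
move_arm(motion=[[[0,0,0,0,0,0],[0,0,0,0,0,0],[0,0,0,0,0,0],[0,0,0,0,0,0],[0,0,0,0,0,0]]], jaw=1)

```text
time: 15.83
tcp_pos: [0.5335, -0.358, 0.0256]
tcp_rot: [-0.0, 1.0, -0.003, -0.0]
force: [0.9, 0.4, 0.8]
width: 0.0855
grip_force: 0.0
```

Emit:
move_arm(motion=[[[0,0,15,0,0,0],[0,0,30,0,0,0],[0,0,40,0,0,0],[0,0,40,0,0,0],[0,0,35,0,0,0]]])

```text
time: 16.25
tcp_pos: [0.5336, -0.358, 0.1884]
tcp_rot: [0.0, 1.0, -0.003, 0.0]
force: [0.8, -0.3, -0.1]
width: 0.0858
grip_force: 0.0
```

Emit:
move_arm(motion=[[[3.4,35,0,0,0,0.007],[3.4,35,0,0,0,0.007],[3.4,35,0,0,0,0.007],[3.4,35,0,0,0,0.007],[3.4,35,0,0,0,0.007]]])

```text
time: 16.67
tcp_pos: [0.5504, -0.1814, 0.1858]
tcp_rot: [0.0, 1.0, 0.014, 0.0]
force: [1.3, -0.5, 0.1]
width: 0.0853
grip_force: 0.0
```

Emit:
move_arm(motion=[[[3.4,35,0,0,0,0.007],[3.4,35,0,0,0,0.007],[3.4,35,0,0,0,0.007],[3.4,35,0,0,0,0.007],[3.4,35,0,0,0,0.007]]])

```text
time: 17.08
tcp_pos: [0.5675, -0.0063, 0.1859]
tcp_rot: [0.0, 0.999, 0.032, 0.0]
force: [0.1, 0.3, 0.2]
width: 0.0855
grip_force: 0.0
```

Emit:
move_arm(motion=[[[3.4,35,0,0,0,0.007],[3.4,35,0,0,0,0.007],[3.4,35,0,0,0,0.007],[3.4,35,0,0,0,0.007],[3.4,35,0,0,0,0.007]]])

```text
time: 17.5
tcp_pos: [0.5844, 0.1688, 0.1858]
tcp_rot: [0.0, 0.999, 0.05, 0.0]
force: [1.0, -0.2, -0.6]
width: 0.0854
grip_force: 0.0
```

Run:
```python
from h import *
b=camera("scene");a=camera("top");s=get_state();print(s["time"],s["tcp_pos"])
cv2.imwrite("pics/s6.png",np.hstack([cv2.resize(b[110:260,110:260],(400,400)),cv2.resize(a[150:300,370:520],(400,400))]))
for n,i,k,p in(("scene",b,"L",S["L"]),("top",a,"L",T["L"])):
    try:
        q=ring(i,p,22);print(n,k,plane(n,q[0],Z[k]).round(4))
    except Exception as e:print(n,k,"no")
```

```text
17.6 [0.58425258 0.17135901 0.18549937]
scene L [0.601  0.3389 0.132 ]
top L no
```

View pics/s6.png

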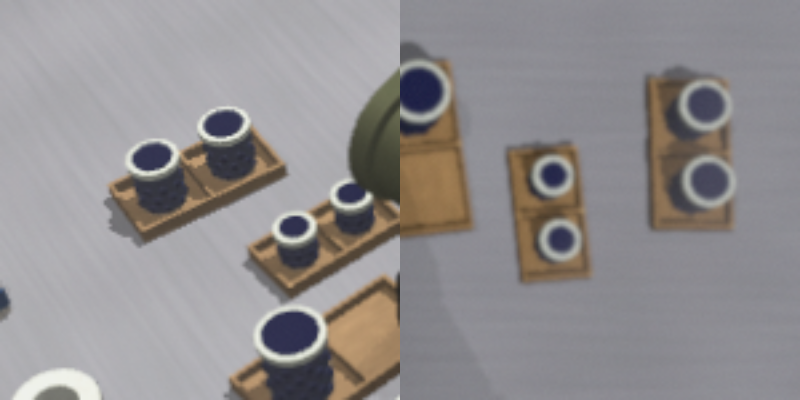

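Both medium pots stand in the medium tray. Next is the large pot at (0.601, 0.338).

Emit:
move_arm(motion=[[[3.4,38,0,0,0,0.007],[3.4,38,0,0,0,0.007],[3.4,38,0,0,0,0.007],[3.4,38,0,0,0,0.007],[3,19,0,0,0,0.007]]])

```text
time: 18.02
tcp_pos: [0.6006, 0.3414, 0.1855]
tcp_rot: [-0.0, 0.998, 0.068, -0.0]
force: [-0.2, -0.0, 0.1]
width: 0.0856
grip_force: 0.0
```

Emit:
move_arm(motion=[[[0,0,-15,0,0,0],[0,0,-10,0,0,0],[0,0,0,0,0,0],[0,0,0,0,0,0],[0,0,0,0,0,0]]])

```text
time: 18.43
tcp_pos: [0.6016, 0.3372, 0.1616]
tcp_rot: [-0.0, 0.998, 0.066, 0.0]
force: [0.0, -1.3, 0.2]
width: 0.0852
grip_force: 0.0
```

Emit:
move_arm(motion=[[[0,1,-15,0,0,0],[0,0,-22,0,0,0],[0,0,-20,0,0,0],[0,0,-13,0,0,0],[0,0,-6,0,0,0]]])

```text
time: 18.85
tcp_pos: [0.6009, 0.3383, 0.0834]
tcp_rot: [0.0, 0.998, 0.067, -0.001]
force: [0.3, 0.1, 0.8]
width: 0.0851
grip_force: 0.0
```

Emit:
move_arm(motion=[[[0,0,0,0,0,0],[0,0,0,0,0,0],[0,0,0,0,0,0]]])

```text
time: 19.1
tcp_pos: [0.6018, 0.3392, 0.0864]
tcp_rot: [-0.0, 0.998, 0.067, 0.001]
force: [-0.4, -0.1, -0.5]
width: 0.0855
grip_force: 0.0
```

Emit:
move_arm(motion=[[[0,0,0,0,0,0],[0,0,0,0,0,0],[0,0,0,0,0,0],[0,0,0,0,0,0],[0,0,0,0,0,0]]], jaw=-1)

```text
time: 19.52
tcp_pos: [0.6016, 0.3393, 0.0859]
tcp_rot: [-0.0, 0.998, 0.067, 0.001]
force: [-0.3, 0.6, 5.5]
width: 0.0593
grip_force: 64.6
```

Emit:
move_arm(motion=[[[0,0,0,0,0,0],[0,0,0,0,0,0],[0,0,0,0,0,0]]])

```text
time: 19.77
tcp_pos: [0.6016, 0.3393, 0.0859]
tcp_rot: [-0.0, 0.998, 0.067, 0.001]
force: [-0.2, 0.0, 5.7]
width: 0.0587
grip_force: 64.6
```

Emit:
move_arm(motion=[[[0,0,8,0,0,0],[0,0,22,0,0,0],[0,0,30,0,0,0],[0,0,25,0,0,0],[0,0,15,0,0,0]]])

```text
time: 20.18
tcp_pos: [0.6016, 0.3393, 0.1886]
tcp_rot: [-0.001, 0.998, 0.067, 0.002]
force: [0.3, 0.0, -0.6]
width: 0.0589
grip_force: 64.7
```

Emit:
move_arm(motion=[[[-5.4,-17,0,0,0,0],[-5.4,-35,0,0,0,0],[-5.4,-35,0,0,0,0],[-5.4,-35,0,0,0,0],[-5.4,-35,0,0,0,0]]])

```text
time: 20.6
tcp_pos: [0.5735, 0.1806, 0.1851]
tcp_rot: [0.0, 0.998, 0.067, -0.0]
force: [1.0, -1.3, -1.2]
width: 0.0586
grip_force: 64.7
```

Emit:
move_arm(motion=[[[-5.4,-35,0,0,0,0],[-5.4,-35,0,0,0,0],[-5.4,-35,0,0,0,0],[-5.4,-35,0,0,0,0],[-5.4,-35,0,0,0,0]]])

```text
time: 21.02
tcp_pos: [0.5465, 0.0054, 0.1853]
tcp_rot: [-0.0, 0.998, 0.067, 0.0]
force: [0.3, 0.5, -1.8]
width: 0.0591
grip_force: 64.7
```

Emit:
move_arm(motion=[[[-5.4,-35,0,0,0,0],[-5.4,-35,0,0,0,0],[-4.7,-20,0,0,0,0],[0,-8,0,0,0,0],[0,0,0,0,0,0]]])

```text
time: 21.43
tcp_pos: [0.5316, -0.0923, 0.1851]
tcp_rot: [0.0, 0.998, 0.066, 0.0]
force: [-0.7, 0.3, -0.8]
width: 0.059
grip_force: 64.8
```

Emit:
move_arm(motion=[[[0,0,-10,0,0,0],[0,0,-20,0,0,0],[0,0,-20,0,0,0],[0,0,-10,0,0,0],[0,0,0,0,0,0]]])

```text
time: 21.85
tcp_pos: [0.5308, -0.0895, 0.1222]
tcp_rot: [-0.001, 0.998, 0.068, -0.002]
force: [0.7, -0.4, -0.6]
width: 0.059
grip_force: 64.8
```

Emit:
move_arm(motion=[[[0.5,-0.5,-15,0,0,0],[0,0,-25,0,0,0],[0,0,-25,0,0,0],[0,0,-15,0,0,0],[0,0,-7,0,0,0]]])

```text
time: 22.27
tcp_pos: [0.5318, -0.0907, 0.0364]
tcp_rot: [-0.0, 0.998, 0.067, -0.001]
force: [-0.8, 1.1, -1.0]
width: 0.0588
grip_force: 64.8
```

Emit:
move_arm(motion=[[[0,0,-2,0,0,0],[0,0,0,0,0,0],[0,0,0,0,0,0],[0,0,0,0,0,0]]])

```text
time: 22.6
tcp_pos: [0.5329, -0.0916, 0.037]
tcp_rot: [0.0, 0.998, 0.067, 0.001]
force: [0.9, -0.0, -1.0]
width: 0.059
grip_force: 64.8
```

Run:
```python
from h import *
b=camera("scene");s=get_state();print(s["time"],s["tcp_pos"],s["force"])
cv2.imwrite("pics/s7.png",cv2.resize(b[150:300,170:320],(500,500)))
```

```text
22.65 [ 0.53276036 -0.09156029  0.03686675] [ 0.20484523  0.05579811 -1.32474892]
```

View pics/s7.png

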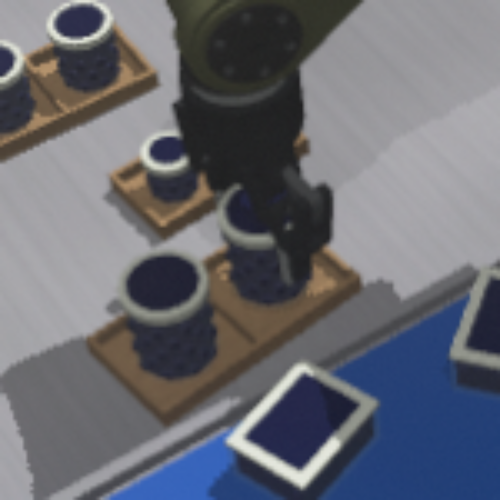

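The large pot (270,250) is upright inside its empty compartment, about 6 mm above the floor. Set it down.

Emit:
move_arm(motion=[[[0,0,-3,0,0,0],[0,0,-2,0,0,0],[0,0,-1,0,0,0],[0,0,0,0,0,0],[0,0,0,0,0,0]]])

```text
time: 23.07
tcp_pos: [0.5322, -0.0915, 0.0299]
tcp_rot: [0.0, 0.998, 0.067, 0.0]
force: [-0.8, 0.1, 2.2]
width: 0.059
grip_force: 64.9
```

Emit:
move_arm(motion=[[[0,0,-0.8,0,0,0],[0,0,0,0,0,0],[0,0,0,0,0,0]]])

```text
time: 23.32
tcp_pos: [0.5323, -0.0915, 0.0298]
tcp_rot: [0.0, 0.998, 0.067, 0.0]
force: [-7.1, 1.2, 12.7]
width: 0.0592
grip_force: 66.0
```

Emit:
move_arm(motion=[[[0,0,-0.6,0,0,0],[0,0,0,0,0,0],[0,0,0,0,0,0]]])

```text
time: 23.57
tcp_pos: [0.5323, -0.0915, 0.0298]
tcp_rot: [0.0, 0.998, 0.067, 0.0]
force: [-11.4, 2.5, 22.2]
width: 0.059
grip_force: 66.8
```

Emit:
move_arm(motion=[[[0,0,1.4,0,0,0],[0,0,0,0,0,0]]])

```text
time: 23.73
tcp_pos: [0.5323, -0.0915, 0.03]
tcp_rot: [0.0, 0.998, 0.067, 0.0]
force: [-0.4, 0.4, -0.8]
width: 0.0587
grip_force: 65.0
```

Emit:
move_arm(motion=[[[0,0,0,0,0,0],[0,0,0,0,0,0],[0,0,0,0,0,0],[0,0,0,0,0,0],[0,0,0,0,0,0]]], jaw=1)

```text
time: 24.15
tcp_pos: [0.5322, -0.0915, 0.0297]
tcp_rot: [-0.0, 0.998, 0.067, -0.0]
force: [-0.5, -1.3, -0.3]
width: 0.0853
grip_force: 0.0
```

Emit:
move_arm(motion=[[[0,0,15,0,0,0],[0,0,30,0,0,0],[0,0,40,0,0,0],[0,0,40,0,0,0],[0,0,40,0,0,0]]])

```text
time: 24.57
tcp_pos: [0.5318, -0.0914, 0.1966]
tcp_rot: [-0.0, 0.998, 0.067, -0.0]
force: [0.4, 0.5, 0.1]
width: 0.0852
grip_force: 0.0
```

Emit:
move_arm(motion=[[[-15,35,0,0,0,0],[-15,35,0,0,0,0],[-15,35,0,0,0,0],[-10,35,0,0,0,0],[0,30,0,0,0,0]]])

```text
time: 24.98
tcp_pos: [0.4756, 0.0803, 0.1951]
tcp_rot: [-0.0, 0.998, 0.067, 0.0]
force: [0.4, -1.1, 0.7]
width: 0.0853
grip_force: 0.0
```

Emit:
move_arm(motion=[[[0,30,0,0,0,0],[0,20,0,0,0,0],[0,0,0,0,0,0],[0,0,0,0,0,0],[0,0,0,0,0,0]]])

```text
time: 25.4
tcp_pos: [0.4772, 0.1281, 0.1947]
tcp_rot: [0.0, 0.998, 0.067, -0.0]
force: [0.7, -0.3, 0.1]
width: 0.0853
grip_force: 0.0
```

Run:
```python
from h import *
b=camera("scene");a=camera("top");s=get_state();print(s["time"],s["tcp_pos"],s["force"])
cv2.imwrite("pics/s8.png",np.hstack([cv2.resize(b[130:330,110:350],(480,400)),cv2.resize(a[120:320,350:510],(320,400))]))
```

```text
25.5 [0.47726713 0.12770091 0.19476044] [-0.03730125 -0.04629239 -0.08757962]
```

View pics/s8.png

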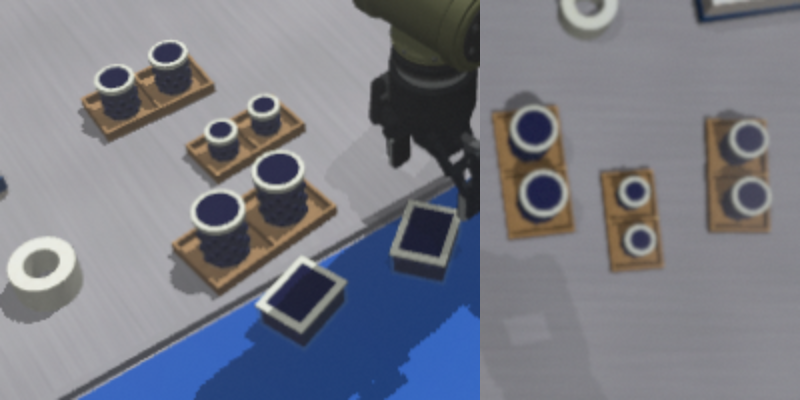

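All three trays are complete, with every pot upright in its compartment. Both punnets are on the belt and the gripper is clear.

```bash
python3 -c "
from plant import *
print(close_job())"
```

```text
the job is handed in; nothing more can be done
None
```

The job is handed in: each of the three pots stands upright in the tray matching its size, and the punnets and look-alikes were left alone, at about 25.5 s on the robot clock.

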